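# Pry the hump-backed track board free

## Robot

A 6-joint arm with a two-finger parallel gripper is mounted at the origin on the work surface. World frame = base frame: x ahead of the robot, y to its left, z up, the work surface at z = 0. Lengths are in m, angles in rad, forces in N, time in s.
With the tool pointing down it reaches from about 0.275 to 0.75 m from the base axis. Payload 10.2 kg.
Tool frame: the origin (TCP) lies between the finger pads; the fingertips stand 17 mm ahead of it and the grasp point (between the pads) lies 2 mm behind it (manip.tip_extent is the distance from the TCP to the fingertips, in m); z points along the fingers, y is the direction in which the jaws open and shut (so a half turn about z gives the same grasp; the last joint's range is limited). The gripper opens to 88 mm and grips with 3 to 60 N. Pads are 18 mm wide; open, the fingers measure 123 mm over their backs; the gripper's body (75 mm by 187 mm) begins 45 mm behind the grasp point.
Start: joints at [0.89, 0.313, 1.498, -0, 1.331, -0.223], TCP at [0.232, 0.471, 0.234] pointing down, gripper open.
Joint ranges: [-2.94, 2.94], [-0.97, 2.17], [0.19, 2.56], [-1.23, 4.37], [0.02, 3.11], [-2.88, 2.88]. Speed limits (rad/s): [2.39, 2.39, 3.01, 3.14, 3.14, 3.14].

## Interface

Orientations are given as a unit quaternion [x, y, z, w].
In Python, from bench import manip gives the robot as it stands.
- The arm moves only by the shell command python3 -m pendant 'ROWS'. ROWS is JSON, a list of rows, each an object of numbers: "tx", "ty", "tz": the shift along the world's x, y, z in units of 25 mm (1.0 is 25 mm); "turn": the turn about the world's z in units of 5 degrees (1.0 is 5 degrees); "hand": the gripper command: -1 is shut, 1 is fully open, values between are in proportion. A call has 1 to 20 rows; each row is the pose to reach, as a shift and turn from the pose commanded when the call began; what a row does not reach only later rows make up. A row lasts 1/12 s, in which the tool goes at most 41.7 mm and 7.16 degrees, less where a joint would pass 70% of its speed; a pose out of reach is approached as far as the arm can. A call with a gripper value outside its range is refused whole. The fingers move at their own pace and stop on an object; the grip force is fixed at half the most. Time passes only in rows, so rows that repeat a pose let the fingers close. It gives the time, the measured TCP pose, the force and the opening at its end, in the units of the state.
- manip.read_state(): the state, without advancing time (a new reading comes with each control period).
- manip.snapshot(name): name is "scene" or "top" or "wrist"; returns a dict with "img" (420x560x3 uint8, blue, green, red), "fov_y" (degrees; the focal length in pixels is half the picture's height over the tangent of half this angle, whatever the lens; pixels are square), "cx", "cy" (the principal point, pixels), "origin" and "orientation" of the camera in the world. Camera axes: x right, y up, looking along -z (the intrinsics and any distortion apply to the point x, -y, -z); pixel columns grow to the right and rows downward; lengths in m; the calibration is good to about 2 mm. A picture is of the moment at which its call begins. There is no depth.
- manip.hand_in(): hands the job in, once; it reports no verdict.
Trained networks look in a picture, given as the dict that the camera call returned (one of the last four; its "shot" number tells which), for a name from the list of things; names that differ only in an ending like _2 or _b are one class to them, and where a whole thing is asked for, a point or a joint stands for the part that bears it (a point fixed in the world has none). Each returns a list of dicts, best first, with "conf" (0 to 1); they miss things now and then, are a little off and sometimes report something else, mostly with a low value. They report only what shows in the picture. A call takes as long as a camera call. They do not tell look-alikes from the thing itself.
- manip.silhouettes(picture, label): "mask" (420x560 bool, what is visible of it) and "bbox" ([left, top, width, height] in pixels, round what is visible of it).
- manip.spot_point(picture, label): "pixel" ([column, row] in pixels: a listed point, or the origin of a listed thing).
The state is a dict: "clock": time; "joint_positions": joint angles; "qd": joint speeds; "effort": joint torques, N m; "tcp_pos": TCP position; "ee_rot": TCP orientation; "ft_force": force on the tool from outside, world axes, zero at the start; "wrist_torque": the same for the moment, N m; "finger_gap": finger opening in m.
Only numpy, scipy, OpenCV 4.12 (cv2) and the standard library are available. Lean on these libraries where they do the work, as an engineer would, in place of code of your own. Each camera call takes 0.05 s, during which the arm holds its last target.

## Task

Two wooden docks on the shelf each hold a toy track board upright in a slot, with an ejector lever at each end. Pry free the board with the humped, rounded top edge: swing both of its dock's levers fully outward so that it stands raised and level in the slot. Leave it standing there, and do not disturb the straight-topped board in the other dock.

Things in the scene. Friction and masses are not known exactly. Their poses are not given: they have to be found in the camera images.
- bridge_board: The light wooden board to pry free, on its long edge in a dock slot 20 mm wide; the slot's cheeks rise 70 mm above the shelf. 150 mm long (y), 18 mm thick (x), 45 mm high (z), with a half-round hump 80 mm wide at mid-length, 82 mm high. Origin: centre of its underside, 26 mm above the shelf when seated, within 2 mm of the slot's middle. About 0.12 kg, loose.
- bridge_dock_knob_a (a point): Centre of the 24 mm dark wood ball knob of the ejector lever at the hump-backed board's +y end. The knob swings in the upright plane along the board, 78 mm from a hinge pin 92 mm from the slot's middle, 34 mm above the shelf. Lever in: centre 86 to 92 mm high, 144 to 149 mm from the middle. Fully out (hard stop, 40 degrees of swing): 45 mm high, 169 mm from the middle.
- bridge_dock_knob_b (a point): The same on the lever at the -y end, mirrored. Pushing a knob down and outward with about 2 N swings its lever; it stays where it is left. The lever is an 8 mm steel rod; as it swings out, its inner toe rises under the board's end and pries that end up, about 21 mm at the stop. The levers move independently.
- plain_board: The other light wooden board, straight-topped with a dark groove near the top on each face: 150 mm long (y), 18 mm thick (x), 60 mm high (z). Origin: centre of its underside, 26 mm above the shelf. It stands in the other, identical dock with two identical levers, which are to be left alone.
There are look-alikes about, which are no part of the job. What is shaped like the bridge_board but green is not meant.

How it is judged:
By the outcome, as a careful person would: the job done as asked, in the order asked, and still so for the second after the job is handed in, with the robot touching nothing.
It also fails if it takes over 40 s, if anything falls off the work surface, if the arm or the gripper's body presses on something with over 40 N, if the wrist force passes 120 N, or if a joint passes its speed limit or range.

## Working session

There is one attempt and no reset: what is moved stays moved. The work goes in short steps, Python scripts to look and compute and a shell command to move; the robot and the scene stay as the last step left them, time stands still between calls to the robot, and variables do not carry over. Pictures are saved under pics/ and viewed, and the job is handed in when it is done.

```bash
ls; mkdir -p pics
cat > h.py <<'E'
import numpy as np, cv2
from scipy.spatial.transform import Rotation as R
from bench import manip
def K(s):
    f=s['img'].shape[0]/2/np.tan(np.radians(s['fov_y'])/2); return f,s['cx'],s['cy']
def ray(s,px):
    f,cx,cy=K(s); d=np.array([(px[0]-cx)/f,-(px[1]-cy)/f,-1.0])
    d=R.from_quat(s['orientation']).apply(d); return np.array(s['origin']),d
def atz(s,px,z):
    o,d=ray(s,px); return o+d*(z-o[2])/d[2]
def proj(s,p):
    f,cx,cy=K(s); c=R.from_quat(s['orientation']).inv().apply(np.array(p)-s['origin'])
    return [cx+f*c[0]/-c[2], cy-f*c[1]/-c[2]]
def tri(a,pa,b,pb):
    o1,d1=ray(a,pa);o2,d2=ray(b,pb)
    t=np.linalg.lstsq(np.c_[d1,-d2],o2-o1,rcond=None)[0]
    p,q=o1+t[0]*d1,o2+t[1]*d2
    return (p+q)/2,np.linalg.norm(p-q)
E
python3 - <<'E'
from h import *
for n in ['scene','top','wrist']:
    s=manip.snapshot(n); cv2.imwrite(f'pics/{n}0.png',s['img'])
    print(n,{k:v for k,v in s.items() if k!='img'})
    for l in ['bridge_board','plain_board','bridge_dock_knob_a']:
        print(l,[(np.round(d['pixel'],1).tolist(),round(d['conf'],2)) for d in manip.spot_point(s,l)])
print(manip.read_state())
E
```

```text
pics
scene {'fov_y': 52.8895465413871, 'cx': 278.1475716273286, 'cy': 213.45092098072993, 'origin': array([0.82818615, 0.20490703, 0.69396569]), 'orientation': array([0.1421923 , 0.24605467, 0.82590744, 0.48694491]), 'shot': 1}
bridge_board [([411.1, 216.2], 0.96), ([298.6, 233.9], 0.87), ([227.4, 160.1], 0.84)]
plain_board [([267.5, 312.7], 0.81)]
bridge_dock_knob_a [([228.1, 186.2], 0.86), ([386.6, 248.2], 0.75)]
top {'fov_y': 54.14809711448813, 'cx': 278.4773643715779, 'cy': 207.0391298311146, 'origin': array([0.34294886, 0.00633107, 0.84324227]), 'orientation': array([-0.06390991,  0.07825406,  0.75738647, -0.64510275]), 'shot': 2}
bridge_board [([174.0, 321.5], 0.87), ([244.1, 233.3], 0.85), ([364.0, 264.0], 0.81)]
plain_board [([223.6, 159.7], 0.92)]
bridge_dock_knob_a [([317.4, 213.1], 0.71), ([164.2, 246.9], 0.59)]
wrist {'fov_y': 70.43931107427447, 'cx': 278.5011182452167, 'cy': 209.29290534952264, 'origin': array([0.16237419, 0.50392315, 0.38468971]), 'orientation': array([-0.12845946, -0.08005273,  0.52257231,  0.83905179]), 'shot': 3}
bridge_board []
plain_board []
bridge_dock_knob_a []
{'clock': 0.6, 'joint_positions': array([ 8.89620984e-01,  3.12881480e-01,  1.49772616e+00,  3.38445526e-05,
        1.33101746e+00, -2.23394038e-01]), 'qd': array([-0.00119952,  0.00063066, -0.00085082, -0.00039247, -0.00091404,
        0.0012975 ]), 'effort': array([-1.31199933e-03, -4.01978302e+01, -2.52356136e+01,  6.94421330e-02,
        3.20214825e-02, -4.50885375e-05]), 'tcp_pos': array([0.23202441, 0.47093772, 0.2342198 ]), 'ee_rot': array([ 2.26901163e-01,  9.73917790e-01, -7.40690287e-06, -2.18745107e-05]), 'ft_force': array([ 0.40674423,  0.40068907, -0.91010622]), 'wrist_torque': array([ 0.03548308, -0.03243388, -0.04047741]), 'finger_gap': 0.08805965148870536}
```

View pics/scene0.png

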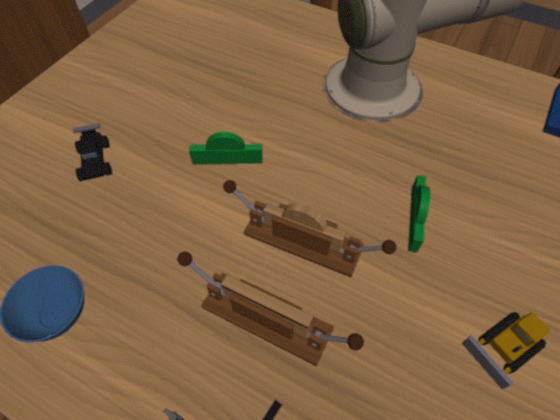

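View pics/top0.png

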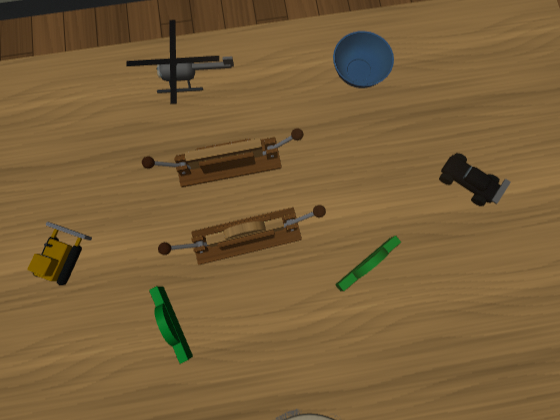

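The scene picture shows three humped shapes. Green ones are at (227,152) and (419,213), and a wooden one stands in the dock near (303,235), at (244,233) in top. The straight-topped board is in the other dock at (267,310), or (224,160) in top. The wooden humped one fits the description, so I'll confirm it in a crop and measure.

Run:
```python
from h import *
a=manip.snapshot('scene');b=manip.snapshot('top')
c1=cv2.resize(a['img'][165:370,170:410],None,fx=2.4,fy=2.4,interpolation=cv2.INTER_CUBIC)[:,:400*2]
cv2.imwrite('pics/crop_s.png',c1)
cv2.imwrite('pics/crop_t.png',cv2.resize(b['img'][120:275,135:335],None,fx=3.6,fy=3.6,interpolation=cv2.INTER_CUBIC))
def blobs(s):
    r=[]
    for d in manip.silhouettes(s,'bridge_dock_knob_a'):
        m=d['mask'];ys,xs=np.nonzero(m); r.append((xs.mean().round(1),ys.mean().round(1),m.sum(),np.round(d['bbox']).tolist(),round(d['conf'],2)))
    return r
print(blobs(a));print(blobs(b))
for s in (a,b):
    print([(np.round(d['pixel'],1).tolist(),round(d['conf'],2)) for d in manip.spot_point(s,'bridge_dock_knob_a')])
    print([(np.round(d['pixel'],1).tolist(),round(d['conf'],2)) for d in manip.spot_point(s,'bridge_dock_knob_b')])
# colour segmentation of knobs
def knobs(s,guess):
    g=s['img'].astype(int); out=[]
    for (x,y) in guess:
        w=g[y-13:y+14,x-13:x+14]; m=(w[...,2]<105)&(w[...,2]-w[...,0]>12)&(w[...,1]<60)
        n,l,st,ce=cv2.connectedComponentsWithStats(m.astype(np.uint8))
        i=1+np.argmax(st[1:,4]); out.append((ce[i]+[x-13,y-13],st[i,2:].tolist()))
    return out
ka=knobs(a,[(230,187),(389,247),(185,259),(356,342)]); kb=knobs(b,[(319,211),(165,248),(297,134),(148,162)])
for p,q in zip(ka,kb):
    print(p,q,tri(a,p[0],b,q[0]))
P,e=tri(a,[298.6,233.9],b,[244.1,233.3]);print('board',P,e)
P,e=tri(a,[267.5,312.7],b,[223.6,159.7]);print('plain',P,e)
```

```text
[(np.float64(379.9), np.float64(247.4), np.int64(295), [341.0, 242.0, 58.0, 10.0], 0.84), (np.float64(234.1), np.float64(190.5), np.int64(220), [224.0, 179.0, 27.0, 29.0], 0.53)]
[(np.float64(177.2), np.float64(247.2), np.int64(273), [158.0, 242.0, 49.0, 17.0], 0.79), (np.float64(310.0), np.float64(215.0), np.int64(251), [282.0, 207.0, 46.0, 19.0], 0.52)]
[([388.3, 248.5], 0.8), ([231.0, 186.9], 0.79)]
[([388.3, 248.5], 0.8), ([231.0, 186.9], 0.79)]
[([165.4, 249.0], 0.59), ([317.1, 212.1], 0.59)]
[([165.4, 249.0], 0.59), ([317.1, 212.1], 0.59)]
(array([229.35772358, 186.21138211]), [12, 13, 123]) (array([318.82786885, 210.77868852]), [13, 12, 122]) (array([ 0.47622566, -0.0944968 ,  0.0870196 ]), np.float64(0.0013924274214869243))
(array([388.63333333, 246.58666667]), [14, 14, 150]) (array([164.1796875, 248.203125 ]), [13, 13, 128]) (array([0.45289385, 0.199377  , 0.08469919]), np.float64(0.0009028190546180515))
(array([184.26282051, 258.49358974]), [14, 14, 156]) (array([296.80869565, 134.00869565]), [13, 13, 115]) (array([ 0.63311529, -0.07953847,  0.08734985]), np.float64(0.0010015870517435133))
(array([354.87317073, 341.2195122 ]), [17, 17, 205]) (array([147.76377953, 162.00787402]), [13, 13, 127]) (array([0.62250679, 0.21260887, 0.08682156]), np.float64(0.0008424934707779476))
board [0.46795338 0.0490765  0.02318595] 0.0084789305374719
plain [0.62669117 0.07141236 0.02386531] 0.003509617076948455
```

View pics/crop_s.png

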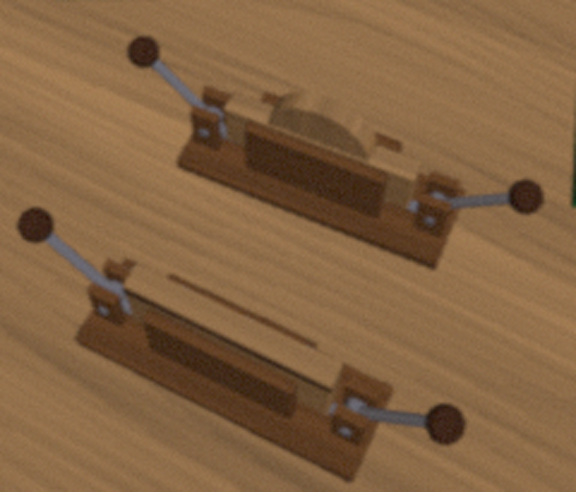

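View pics/crop_t.png

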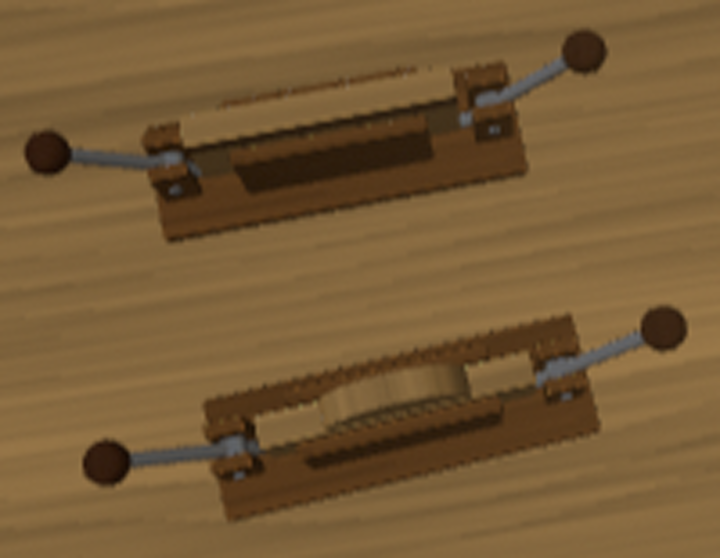

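The crops confirm it. The near dock holds the wooden humped board, with knobs at scene (229,186) and (389,247). The far dock holds the straight board. Knob a is at (0.453, 0.199) and knob b at (0.476, -0.094), both about 0.087 high, and their 295 mm spacing matches the description. I'll push with closed fingers, starting with knob a.

```bash
python3 -m pendant '[{"hand":-1,"tx":8.84,"ty":-11,"tz":-2,"turn":-11.86},{"hand":-1,"tx":8.84,"ty":-11,"tz":-2,"turn":-11.86},{"hand":-1,"tx":8.84,"ty":-11,"tz":-2,"turn":-11.86},{"hand":-1,"tx":8.84,"ty":-11,"tz":-2,"turn":-11.86},{"hand":-1,"tx":8.84,"ty":-11,"tz":-2,"turn":-11.86},{"hand":-1,"tx":8.84,"ty":-11,"tz":-2,"turn":-11.86},{"hand":-1,"tx":8.84,"ty":-11,"tz":-3,"turn":-11.86},{"hand":-1,"tx":8.84,"ty":-11,"tz":-3,"turn":-11.86},{"hand":-1,"tx":8.84,"ty":-11,"tz":-3,"turn":-11.86},{"hand":-1,"tx":8.84,"ty":-11,"tz":-3,"turn":-11.86},{"hand":-1,"tx":8.84,"ty":-11,"tz":-3,"turn":-11.86},{"hand":-1,"tx":8.84,"ty":-11,"tz":-3,"turn":-11.86},{"hand":-1,"tx":8.84,"ty":-11,"tz":-3,"turn":-11.86},{"hand":-1,"tx":8.84,"ty":-11,"tz":-3,"turn":-11.86},{"hand":-1,"tx":8.84,"ty":-11,"tz":-3,"turn":-11.86}]'
python3 - <<'E'
from h import *
st=manip.read_state(); print(st['clock'],st['tcp_pos'],R.from_quat(st['ee_rot']).as_matrix()[:,1],st['joint_positions'],st['finger_gap'],st['ft_force'],manip.tip_extent)
w=manip.snapshot('wrist');a=manip.snapshot('scene')
cv2.imwrite('pics/w1.png',w['img']);cv2.imwrite('pics/s1.png',a['img'])
print(proj(w,[0.4529,0.1994,0.087]))
E
```

```text
clock: 2.25
tcp_pos: [0.4527, 0.1967, 0.1596]
ee_rot: [0.678, 0.735, 0.0, 0.0]
ft_force: [0.6, -0.2, -0.5]
finger_gap: 0.0004
2.25 [0.4527332  0.19670385 0.15963827] [9.96831805e-01 7.95348876e-02 7.44223124e-04] [1.71993350e-01 3.18445352e-01 1.69680293e+00 7.83284862e-05
 1.12559041e+00 9.23405900e-02] 0.00044532218297414934 [ 0.56790816 -0.15434052 -0.51514509] 0.017
[np.float64(279.03001681761964), np.float64(213.73372341431795)]
```

View pics/w1.png

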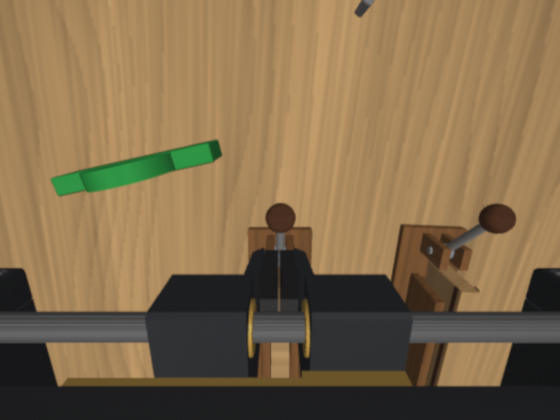

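View pics/s1.png

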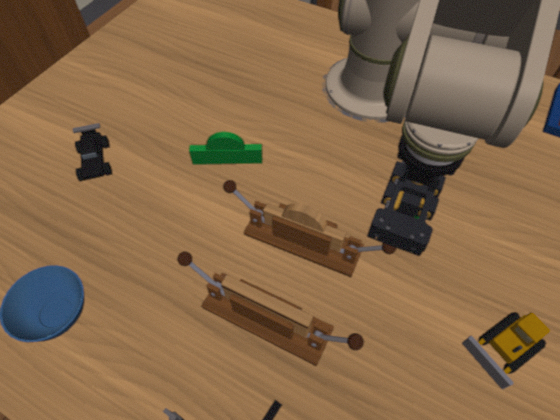

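The wrist view shows knob a at (280,217), where my projection puts it (279,214). It lies under the fingertips along the dock's line. Next I'll go down to contact and through half the arc.

```bash
python3 -m pendant '[{"hand":-1,"tz":-0.6},{"hand":-1,"tz":-1.2},{"hand":-1,"tz":-1.5},{"hand":-1,"tz":-1.7},{"hand":-1,"tz":-1.9,"ty":0.17,"tx":-0.01},{"hand":-1,"tz":-2.07,"ty":0.34,"tx":-0.03},{"hand":-1,"tz":-2.28,"ty":0.47,"tx":-0.04},{"hand":-1,"tz":-2.49,"ty":0.59,"tx":-0.05},{"hand":-1,"tz":-2.49,"ty":0.59,"tx":-0.05}]'
python3 - <<'E'
from h import *
w=manip.snapshot('wrist');a=manip.snapshot('scene')
cv2.imwrite('pics/w2.png',w['img']);cv2.imwrite('pics/s2.png',cv2.resize(a['img'][130:370,200:520],None,fx=2.4,fy=2.4))
E
```

```text
$[0]: bad value
```

```bash
python3 -m pendant '[{"tx":0,"ty":0,"tz":-0.6,"turn":0,"hand":-1},{"tx":0,"ty":0,"tz":-1.2,"turn":0,"hand":-1},{"tx":0,"ty":0,"tz":-1.5,"turn":0,"hand":-1},{"tx":0,"ty":0,"tz":-1.7,"turn":0,"hand":-1},{"tx":-0.01,"ty":0.17,"tz":-1.9,"turn":0,"hand":-1},{"tx":-0.03,"ty":0.34,"tz":-2.07,"turn":0,"hand":-1},{"tx":-0.04,"ty":0.47,"tz":-2.28,"turn":0,"hand":-1},{"tx":-0.05,"ty":0.59,"tz":-2.49,"turn":0,"hand":-1},{"tx":-0.05,"ty":0.59,"tz":-2.49,"turn":0,"hand":-1}]'
python3 - <<'E'
from h import *
w=manip.snapshot('wrist');a=manip.snapshot('scene')
cv2.imwrite('pics/w2.png',w['img']);cv2.imwrite('pics/s2.png',cv2.resize(a['img'][130:370,200:520],None,fx=2.4,fy=2.4))
E
```

```text
clock: 3.2
tcp_pos: [0.4513, 0.2112, 0.0961]
ee_rot: [0.679, 0.734, -0.001, -0.0]
ft_force: [0.1, 0.2, -0.9]
finger_gap: 0.0004
```

View pics/w2.png

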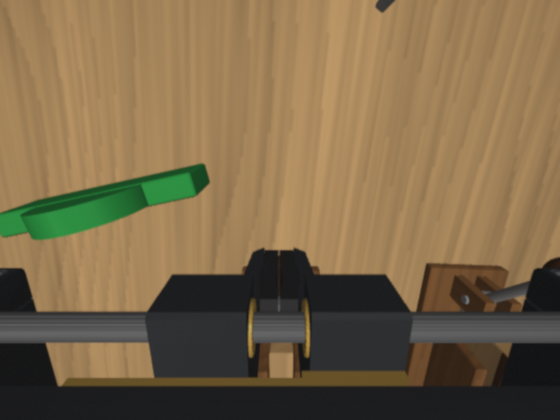

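View pics/s2.png

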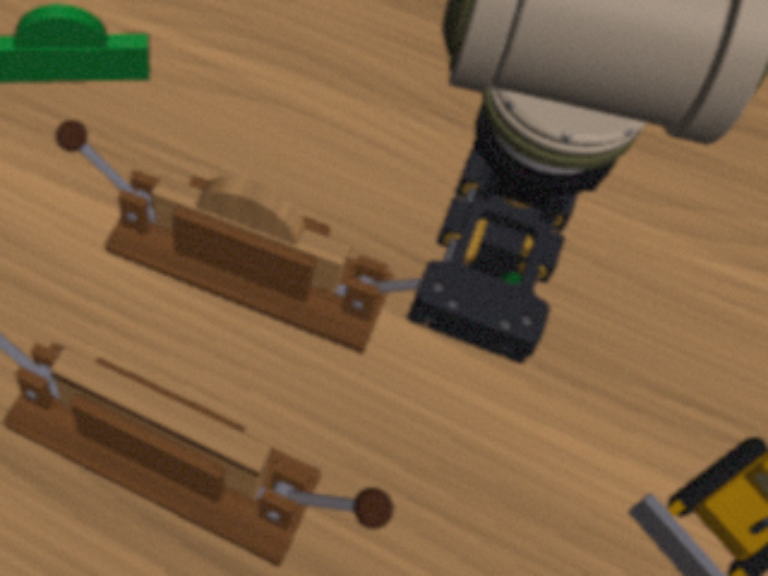

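The lever's rod still leads under the fingers and the force is tiny, so I'll continue to the stop.

```bash
python3 -m pendant '[{"tx":-0.01,"ty":0.1,"tz":-0.23,"turn":0,"hand":-1},{"tx":-0.015,"ty":0.18,"tz":-0.46,"turn":0,"hand":-1},{"tx":-0.02,"ty":0.23,"tz":-0.7,"turn":0,"hand":-1},{"tx":-0.02,"ty":0.28,"tz":-0.88,"turn":0,"hand":-1},{"tx":-0.02,"ty":0.28,"tz":-0.88,"turn":0,"hand":-1}]'
python3 - <<'E'
from h import *
a=manip.snapshot('scene')
cv2.imwrite('pics/s3.png',cv2.resize(a['img'][130:370,200:520],None,fx=2.4,fy=2.4))
E
```

```text
clock: 3.72
tcp_pos: [0.452, 0.2231, 0.0772]
ee_rot: [0.68, 0.734, 0.006, -0.002]
ft_force: [-6.9, 33.8, 20.0]
finger_gap: 0.0004
```

View pics/s3.png

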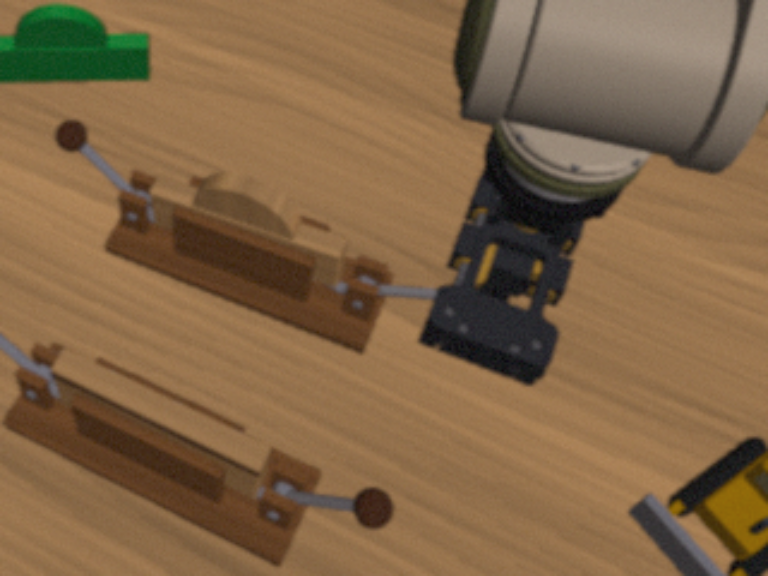

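The force of 34 N in +y is unexpected. I'll back off upward and look at the lever.

```bash
python3 -m pendant '[{"tx":0,"ty":0.1,"tz":0.3,"turn":0,"hand":-1},{"tx":0,"ty":0.1,"tz":1.5,"turn":0,"hand":-1},{"tx":0,"ty":0.1,"tz":3,"turn":0,"hand":-1},{"tx":0,"ty":0.1,"tz":3.2,"turn":0,"hand":-1},{"tx":0,"ty":0.1,"tz":3.2,"turn":0,"hand":-1}]'
python3 - <<'E'
from h import *
a=manip.snapshot('scene');w=manip.snapshot('wrist');b=manip.snapshot('top')
cv2.imwrite('pics/s4.png',cv2.resize(a['img'][130:370,200:520],None,fx=2.4,fy=2.4))
cv2.imwrite('pics/w4.png',w['img'])
cv2.imwrite('pics/t4.png',cv2.resize(b['img'][120:330,70:350],None,fx=2.4,fy=2.4))
for n,s in (('s',a),('w',w),('t',b)):
    print(n,[(np.round(d['pixel'],1).tolist(),round(d['conf'],2)) for d in manip.spot_point(s,'bridge_dock_knob_a')],
     'stop pred',np.round(proj(s,[0.4512,0.2210,0.045]),1))
E
```

```text
clock: 4.18
tcp_pos: [0.4523, 0.2205, 0.1569]
ee_rot: [0.679, 0.734, 0.002, 0.001]
ft_force: [-0.1, 0.6, -0.0]
finger_gap: 0.0003
s [([230.2, 188.8], 0.73), ([390.1, 251.1], 0.65)] stop pred [395.7 262.4]
w [([277.0, 231.4], 0.98)] stop pred [278.2 202.9]
t [([160.5, 247.6], 0.74), ([318.4, 211.0], 0.48)] stop pred [158.4 253.1]
```

View pics/s4.png

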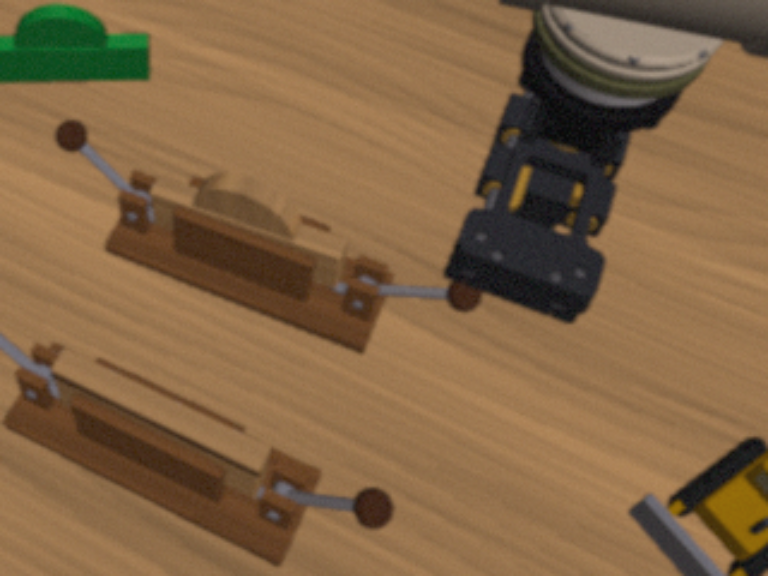

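View pics/w4.png

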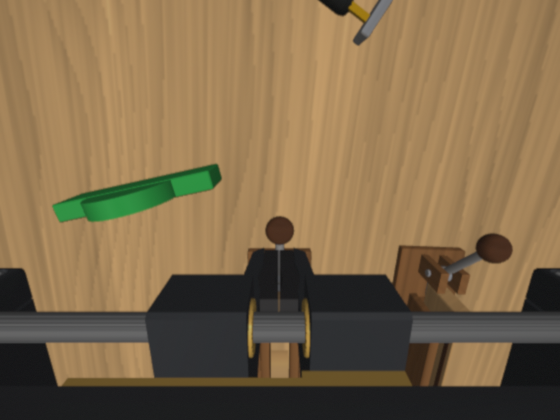

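View pics/t4.png

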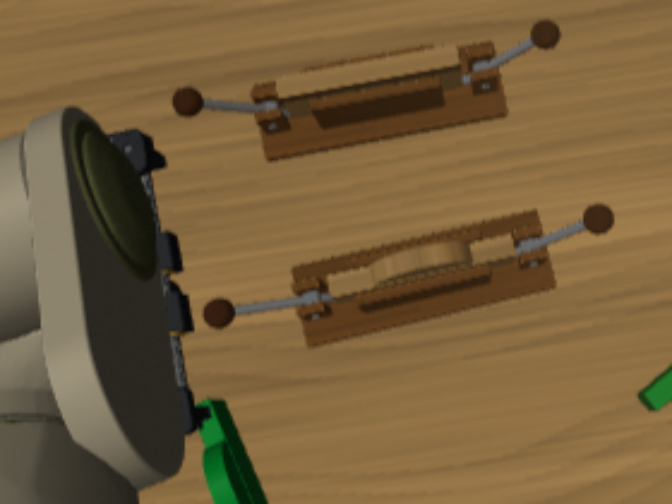

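The lever is only partway out, and the knob shows at wrist (279,230). I had led too far outward, so I'll fit the lever angle to work out where to push.

```bash
cat >> h.py <<'E'
from scipy.optimize import least_squares
def kn(mid,u,sgn,phi):
    r=0.092+0.078*np.cos(phi); return np.array([mid[0]+sgn*r*u[0],mid[1]+sgn*r*u[1],0.034+0.078*np.sin(phi)])
MID=np.array([0.4646,0.0525]);U=np.array([-0.079,0.997])
def knobpx(s,g,h=13):
    x,y=int(g[0]),int(g[1]); im=s['img'].astype(int)
    w=im[y-h:y+h+1,x-h:x+h+1]; m=(w[...,2]<105)&(w[...,2]-w[...,0]>12)&(w[...,1]<60)
    n,l,st,ce=cv2.connectedComponentsWithStats(m.astype(np.uint8)); i=1+np.argmax(st[1:,4])
    return ce[i]+[x-h,y-h],st[i].tolist()
E
python3 - <<'E'
from h import *
b=manip.snapshot('top');w=manip.snapshot('wrist')
pt,st=knobpx(b,(160,250)); pw,sw=knobpx(w,(279,230),22); print(pt,st,pw,sw)
print('tri',tri(b,pt,w,pw))
for name,obs in (('t',[(b,pt)]),('w',[(w,pw)]),('both',[(b,pt),(w,pw)])):
    f=lambda v: np.concatenate([np.array(proj(s,kn(MID,U,1,v[0])))-p for s,p in obs])
    r=least_squares(f,[0.4]); print(name,np.degrees(r.x),r.fun,kn(MID,U,1,r.x[0]))
E
```

```text
[160.7804878  250.24390244] [8, 8, 13, 12, 123] [280.04347826 230.32869565] [10, 9, 27, 27, 575]
tri (array([0.45218437, 0.20734173, 0.07726553]), np.float64(0.001723652945840287))
t [35.50980197] [-0.39563819 -0.628652  ] [0.45231603 0.20752678 0.07930569]
w [35.19095909] [-8.38265375e-01 -4.55126781e-05] [0.45229619 0.20777716 0.07895166]
both [35.20415551] [-0.47283523 -0.57978653 -0.83826638  0.01846937] [0.45229701 0.20776684 0.07896634]
```

Run:
```python
from h import *
a=manip.snapshot('scene')
def rod(phi,l):
    r=0.092+l*np.cos(phi); return [MID[0]+r*U[0],MID[1]+r*U[1],0.034+l*np.sin(phi)]
for ph in (44,40,35,30,25,20,15,8):
    p=np.radians(ph)
    q=[(np.array(proj(a,rod(p,l)))-[200,130])*2.4 for l in (.0,.04,.06,.078)]
    print(ph,np.round(q,0).tolist())
im=[cv2.imread(f'pics/s{i}.png') for i in (2,3,4)]
im=np.vstack([cv2.resize(i[235:325,300:500],None,fx=3,fy=2,interpolation=cv2.INTER_CUBIC) for i in im])
cv2.imwrite('pics/cmp.png',im)
print(im.shape, np.round(manip.read_state()['tcp_pos'],4))
```

```text
44 [[364.0, 286.0], [409.0, 282.0], [432.0, 280.0], [454.0, 278.0]]
40 [[364.0, 286.0], [411.0, 284.0], [435.0, 283.0], [458.0, 283.0]]
35 [[364.0, 286.0], [413.0, 287.0], [438.0, 288.0], [462.0, 289.0]]
30 [[364.0, 286.0], [415.0, 290.0], [441.0, 292.0], [466.0, 294.0]]
25 [[364.0, 286.0], [416.0, 293.0], [443.0, 297.0], [468.0, 300.0]]
20 [[364.0, 286.0], [417.0, 296.0], [444.0, 301.0], [470.0, 306.0]]
15 [[364.0, 286.0], [417.0, 298.0], [445.0, 305.0], [470.0, 311.0]]
8 [[364.0, 286.0], [418.0, 302.0], [445.0, 310.0], [470.0, 318.0]]
(540, 600, 3) [0.4511 0.2201 0.1544]
```

View pics/cmp.png

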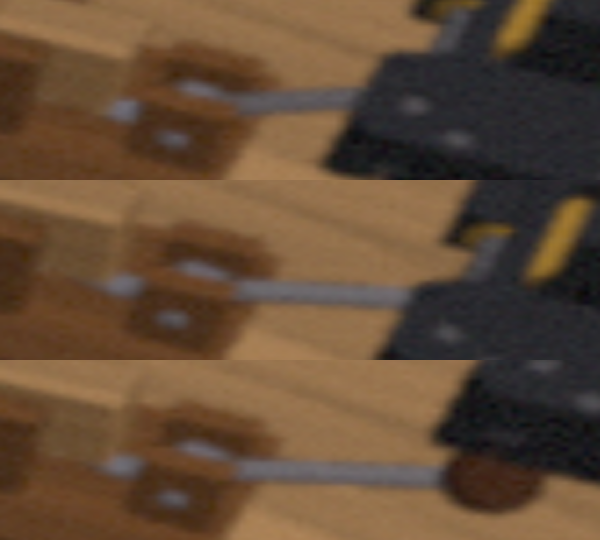

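Run:
```python
from h import *
w=manip.snapshot('wrist'); st=manip.read_state(); M=R.from_quat(st['ee_rot']).as_matrix()
print(w['origin'],M.round(3).tolist())
for dz in (0.017,0.010,0.0,-.03):
  for dx in (-.009,-.005,0,.005,.009):
    print(dz,dx,[np.round(proj(w,st['tcp_pos']+M@np.array([dx,dy,dz])),0).tolist() for dy in (-.0175,0,.0175)])
cv2.imwrite('pics/w5.png',cv2.resize(w['img'][210:370,190:370],None,fx=3.5,fy=3.5,interpolation=cv2.INTER_CUBIC))
```

```text
[0.445209   0.29623108 0.30494299] [[-0.078, 0.997, -0.001], [0.997, 0.078, -0.0], [-0.0, -0.001, -1.0]]
0.017 -0.009 [[251.0, 260.0], [279.0, 260.0], [307.0, 260.0]]
0.017 -0.005 [[250.0, 254.0], [279.0, 254.0], [307.0, 254.0]]
0.017 0 [[250.0, 246.0], [279.0, 246.0], [307.0, 246.0]]
0.017 0.005 [[250.0, 239.0], [279.0, 239.0], [308.0, 239.0]]
0.017 0.009 [[250.0, 233.0], [279.0, 233.0], [308.0, 233.0]]
0.01 -0.009 [[250.0, 265.0], [279.0, 265.0], [308.0, 265.0]]
0.01 -0.005 [[249.0, 259.0], [279.0, 259.0], [308.0, 259.0]]
0.01 0 [[249.0, 251.0], [279.0, 251.0], [308.0, 251.0]]
0.01 0.005 [[249.0, 243.0], [279.0, 244.0], [309.0, 244.0]]
0.01 0.009 [[249.0, 237.0], [279.0, 237.0], [309.0, 237.0]]
0.0 -0.009 [[248.0, 273.0], [279.0, 273.0], [310.0, 273.0]]
0.0 -0.005 [[248.0, 267.0], [279.0, 267.0], [310.0, 267.0]]
0.0 0 [[247.0, 259.0], [279.0, 259.0], [310.0, 259.0]]
0.0 0.005 [[247.0, 251.0], [279.0, 251.0], [310.0, 251.0]]
0.0 0.009 [[247.0, 244.0], [279.0, 244.0], [311.0, 244.0]]
-0.03 -0.009 [[242.0, 305.0], [279.0, 305.0], [316.0, 306.0]]
-0.03 -0.005 [[241.0, 298.0], [279.0, 298.0], [316.0, 298.0]]
-0.03 0 [[241.0, 289.0], [279.0, 289.0], [317.0, 289.0]]
-0.03 0.005 [[241.0, 279.0], [279.0, 279.0], [317.0, 279.0]]
-0.03 0.009 [[240.0, 271.0], [279.0, 271.0], [317.0, 272.0]]
```

View pics/w5.png

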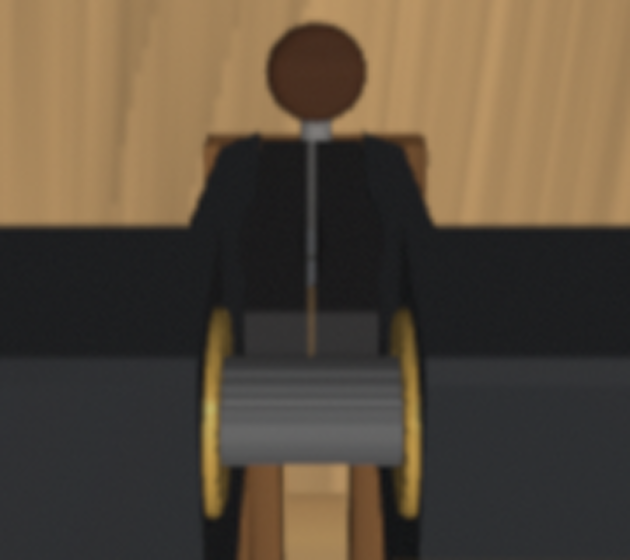

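Run:
```python
from h import *
w=manip.snapshot('scene'); st=manip.read_state(); M=R.from_quat(st['ee_rot']).as_matrix()
im=w['img'].copy(); x0,y0,f=330,140,3.5
c=cv2.resize(im[y0:y0+170,x0:x0+190],None,fx=f,fy=f,interpolation=cv2.INTER_CUBIC)
c=cv2.convertScaleAbs(c,alpha=1.8,beta=20)
for dz,col in ((.017,(0,0,255)),(0,(0,255,0)),(-.045,(255,0,0))):
  for dx in (-.009,.009):
    for dy in (-.0175,.0175):
      p=(np.array(proj(w,st['tcp_pos']+M@np.array([dx,dy,dz])))-[x0,y0])*f
      cv2.circle(c,tuple(int(v) for v in p),3,col,-1)
cv2.imwrite('pics/g5.png',c)
```

```text
(no output)
```

View pics/g5.png

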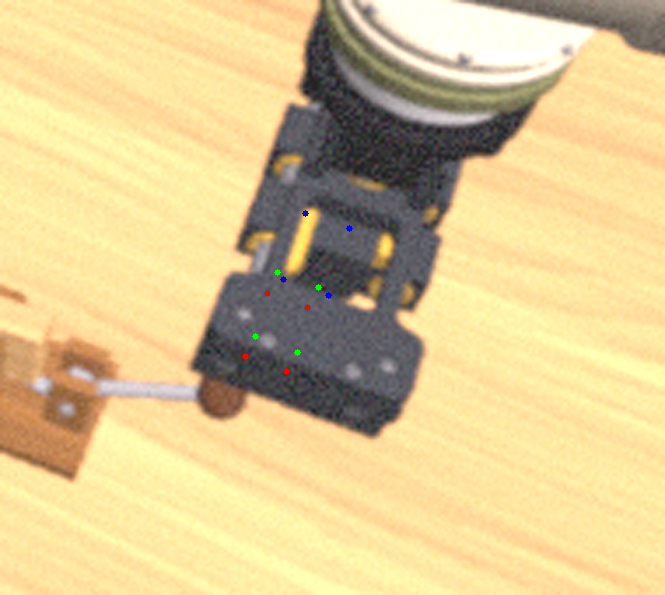

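The evidence disagrees with the 17 mm tip extent. In the second move the lever never moved, and the wrist view puts the fingertip edge higher than that when shut. I'll go over the knob again, lead less outward, and descend while watching the force.

```bash
python3 -m pendant '[{"tx":0.02,"ty":-0.64,"tz":0,"turn":0,"hand":-1},{"tx":0.02,"ty":-0.64,"tz":-0.8,"turn":0,"hand":-1},{"tx":0.02,"ty":-0.64,"tz":-1.4,"turn":0,"hand":-1},{"tx":0.02,"ty":-0.64,"tz":-1.8,"turn":0,"hand":-1},{"tx":0.02,"ty":-0.64,"tz":-1.8,"turn":0,"hand":-1}]'
python3 -m pendant '[{"tx":0,"ty":0,"tz":-0.1,"turn":0,"hand":-1},{"tx":0,"ty":0,"tz":-0.1,"turn":0,"hand":-1}]'
python3 -m pendant '[{"tx":0,"ty":0,"tz":-0.1,"turn":0,"hand":-1},{"tx":0,"ty":0,"tz":-0.2,"turn":0,"hand":-1}]'
python3 -m pendant '[{"tx":0,"ty":0,"tz":-0.1,"turn":0,"hand":-1},{"tx":0,"ty":0,"tz":-0.2,"turn":0,"hand":-1}]'
python3 - <<'E'
from h import *
w=manip.snapshot('wrist');a=manip.snapshot('scene')
cv2.imwrite('pics/w6.png',np.hstack([cv2.resize(w['img'][190:370,190:370],None,fx=2.2,fy=2.2),cv2.resize(a['img'][190:290,310:410],(396,396))]))
E
```

```text
clock: 5.15
tcp_pos: [0.4509, 0.204, 0.1082]
ee_rot: [0.679, 0.734, -0.001, -0.001]
ft_force: [0.0, -0.2, -0.2]
finger_gap: 0.0003
clock: 5.32
tcp_pos: [0.4521, 0.2043, 0.1078]
ee_rot: [0.679, 0.734, 0.0, 0.0]
ft_force: [-1.1, 0.5, 0.4]
finger_gap: 0.0008
clock: 5.48
tcp_pos: [0.4522, 0.2044, 0.1029]
ee_rot: [0.679, 0.734, 0.001, 0.0]
ft_force: [-0.3, 0.2, 0.5]
finger_gap: 0.0002
clock: 5.65
tcp_pos: [0.4519, 0.2042, 0.0974]
ee_rot: [0.679, 0.734, 0.0, 0.0]
ft_force: [-0.4, 0.3, 0.6]
finger_gap: 0.0003
```

View pics/w6.png

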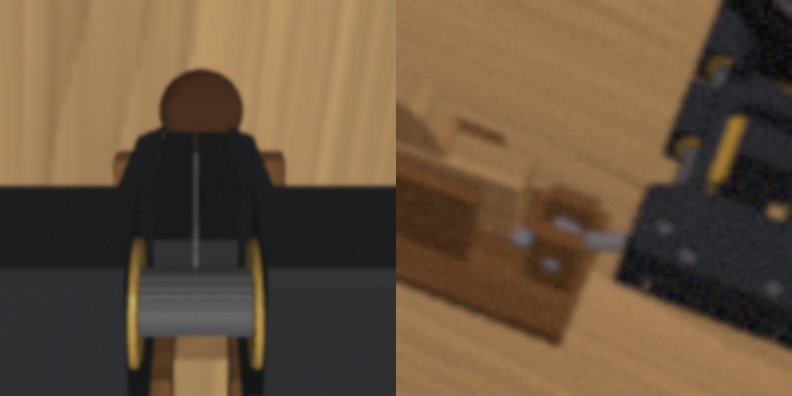

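```bash
python3 -m pendant '[{"tx":0,"ty":0,"tz":-0.1,"turn":0,"hand":-1},{"tx":0,"ty":0,"tz":-0.2,"turn":0,"hand":-1}]'
python3 -m pendant '[{"tx":0,"ty":0,"tz":-0.1,"turn":0,"hand":-1},{"tx":0,"ty":0,"tz":-0.2,"turn":0,"hand":-1}]'
python3 - <<'E'
from h import *
w=manip.snapshot('wrist');a=manip.snapshot('scene')
pw,s=knobpx(w,(281,235),30);print(pw,s)
cv2.imwrite('pics/w7.png',np.hstack([cv2.resize(w['img'][190:370,190:370],None,fx=2.2,fy=2.2),cv2.resize(a['img'][190:290,310:410],(396,396))]))
for ph in (44,40,35,30,25,20):
    p=kn(MID,U,1,np.radians(ph)); print(ph,np.round(proj(w,p),1),np.round(proj(w,p+[0,.012,0]),1),np.round(p,4))
E
```

```text
clock: 5.92
tcp_pos: [0.4519, 0.2042, 0.0924]
ee_rot: [0.679, 0.734, 0.0, 0.0]
ft_force: [-0.6, -0.3, -0.7]
finger_gap: 0.0005
clock: 6.08
tcp_pos: [0.4518, 0.2042, 0.0872]
ee_rot: [0.679, 0.734, -0.0, -0.0]
ft_force: [-0.1, -0.4, 1.0]
finger_gap: 0.0004
[280.99324324 240.97702703] [10, 23, 40, 38, 740]
44 [280.1 266.3] [281.8 246.8] [0.4529 0.2002 0.0882]
40 [280.  257.2] [281.8 237.8] [0.4526 0.2038 0.0841]
35 [280.  246.6] [281.7 227.4] [0.4523 0.2079 0.0787]
30 [280.  236.9] [281.6 218. ] [0.452  0.2116 0.073 ]
25 [279.9 228.4] [281.5 209.8] [0.4517 0.2147 0.067 ]
20 [279.9 220.9] [281.5 202.7] [0.4515 0.2173 0.0607]
```

View pics/w7.png

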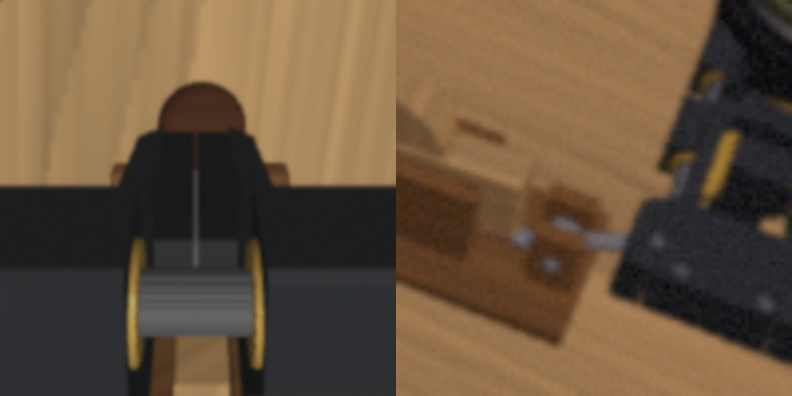

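The knob is still at 35° with the TCP at 0.087, so the shut fingertips must sit at or above TCP height, not 17 mm ahead. I'll continue down with the outward lead following the knob.

```bash
python3 -m pendant '[{"tx":0,"ty":0,"tz":-0.1,"turn":0,"hand":-1},{"tx":0,"ty":0,"tz":-0.2,"turn":0,"hand":-1}]'
python3 -m pendant '[{"tx":0,"ty":0.03,"tz":-0.1,"turn":0,"hand":-1},{"tx":0,"ty":0.06,"tz":-0.2,"turn":0,"hand":-1}]'
python3 -m pendant '[{"tx":0,"ty":0.05,"tz":-0.1,"turn":0,"hand":-1},{"tx":0,"ty":0.1,"tz":-0.2,"turn":0,"hand":-1}]'
python3 - <<'E'
from h import *
w=manip.snapshot('wrist');a=manip.snapshot('scene')
cv2.imwrite('pics/w8.png',np.hstack([cv2.resize(w['img'][190:370,190:370],None,fx=2.2,fy=2.2),cv2.resize(a['img'][190:290,310:410],(396,396))]))
for ph in (40,35,30,25,20):
    p=kn(MID,U,1,np.radians(ph)); print(ph,np.round(proj(w,p),1),np.round(p,4))
E
```

```text
clock: 6.35
tcp_pos: [0.452, 0.2044, 0.0825]
ee_rot: [0.679, 0.734, 0.0, 0.0]
ft_force: [-0.4, 6.2, 6.8]
finger_gap: 0.0006
clock: 6.52
tcp_pos: [0.4521, 0.2062, 0.0777]
ee_rot: [0.679, 0.734, 0.001, 0.0]
ft_force: [-1.3, 3.4, 4.4]
finger_gap: 0.0001
clock: 6.68
tcp_pos: [0.452, 0.2085, 0.0724]
ee_rot: [0.679, 0.734, 0.0, 0.0]
ft_force: [-0.5, 2.8, 3.7]
finger_gap: 0.0004
40 [279.2 277.3] [0.4526 0.2038 0.0841]
35 [279.1 265.3] [0.4523 0.2079 0.0787]
30 [279.1 254.4] [0.452  0.2116 0.073 ]
25 [279.1 244.7] [0.4517 0.2147 0.067 ]
20 [279.1 236.3] [0.4515 0.2173 0.0607]
```

View pics/w8.png

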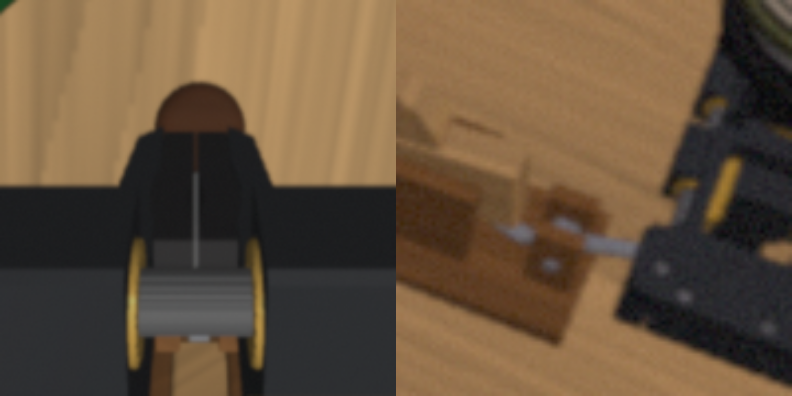

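Contact is made, with about 4 N, and the lever is swinging (about 27°) with the board's end rising. Continuing along the arc.

```bash
python3 -m pendant '[{"tx":0,"ty":0.07,"tz":-0.12,"turn":0,"hand":-1},{"tx":0,"ty":0.14,"tz":-0.24,"turn":0,"hand":-1},{"tx":0,"ty":0.2,"tz":-0.36,"turn":0,"hand":-1},{"tx":0,"ty":0.25,"tz":-0.48,"turn":0,"hand":-1}]'
python3 -m pendant '[{"tx":0,"ty":0.04,"tz":-0.12,"turn":0,"hand":-1},{"tx":0,"ty":0.08,"tz":-0.24,"turn":0,"hand":-1}]'
python3 -m pendant '[{"tx":0,"ty":0.02,"tz":-0.1,"turn":0,"hand":-1},{"tx":0,"ty":0.03,"tz":-0.17,"turn":0,"hand":-1}]'
python3 - <<'E'
from h import *
w=manip.snapshot('wrist');a=manip.snapshot('scene')
cv2.imwrite('pics/w9.png',np.hstack([cv2.resize(w['img'][190:370,190:370],None,fx=2.2,fy=2.2),cv2.resize(a['img'][190:290,310:410],(396,396))]))
E
```

```text
clock: 7.12
tcp_pos: [0.4515, 0.2144, 0.0599]
ee_rot: [0.679, 0.734, -0.001, -0.0]
ft_force: [-1.8, -0.5, 1.9]
finger_gap: 0.0008
clock: 7.28
tcp_pos: [0.4516, 0.2165, 0.054]
ee_rot: [0.679, 0.734, -0.0, -0.0]
ft_force: [-1.0, 0.3, 2.3]
finger_gap: 0.0006
clock: 7.45
tcp_pos: [0.452, 0.2172, 0.051]
ee_rot: [0.679, 0.734, 0.0, 0.0]
ft_force: [-9.7, -3.6, 26.6]
finger_gap: 0.0004
```

View pics/w9.png

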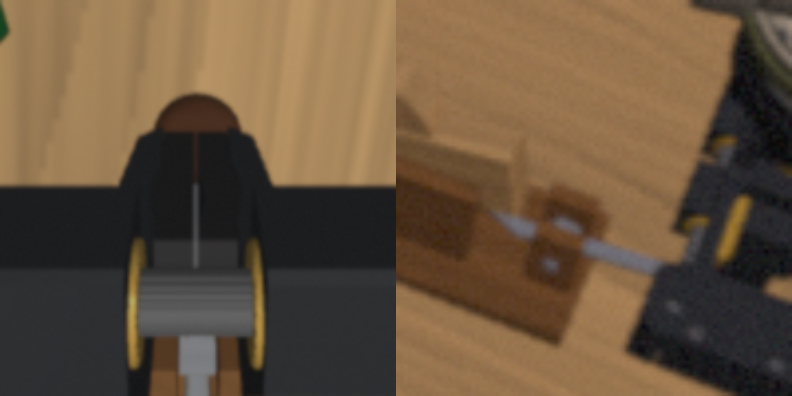

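The force jumped to 27 N at TCP 0.051, which is the hard stop. Lifting off and checking.

```bash
python3 -m pendant '[{"tx":0,"ty":0,"tz":0.3,"turn":0,"hand":-1},{"tx":0,"ty":0,"tz":1.5,"turn":0,"hand":-1},{"tx":0,"ty":0,"tz":3,"turn":0,"hand":-1},{"tx":0,"ty":0,"tz":4.4,"turn":0,"hand":-1},{"tx":0,"ty":0,"tz":4.4,"turn":0,"hand":-1}]'
python3 - <<'E'
from h import *
w=manip.snapshot('wrist');b=manip.snapshot('top');a=manip.snapshot('scene')
cv2.imwrite('pics/w10.png',np.hstack([cv2.resize(w['img'][190:370,190:370],None,fx=2.2,fy=2.2),cv2.resize(a['img'][190:290,310:410],(396,396))]))
pt,st=knobpx(b,(159,252)); pw,sw=knobpx(w,proj(w,[.4512,.221,.045]),24); print(pt,st,pw,sw)
print('tri',tri(b,pt,w,pw))
for name,obs in (('t',[(b,pt)]),('w',[(w,pw)]),('both',[(b,pt),(w,pw)])):
    f=lambda v: np.concatenate([np.array(proj(s,kn(MID,U,1,v[0])))-p for s,p in obs])
    r=least_squares(f,[0.3]); print(name,np.degrees(r.x),r.fun,kn(MID,U,1,r.x[0]))
E
```

```text
clock: 7.97
tcp_pos: [0.4546, 0.2179, 0.1663]
ee_rot: [0.679, 0.734, 0.005, 0.003]
ft_force: [0.8, 0.1, 0.5]
finger_gap: 0.0006
[159.36842105 253.12280702] [8, 9, 12, 12, 114] [274.69176471 200.31764706] [14, 16, 24, 23, 425]
tri (array([0.45136062, 0.21858574, 0.04672144]), np.float64(0.0016594939921597666))
t [1.59925112] [-0.16639461  0.4348233 ] [0.4511724  0.22195971 0.03617687]
w [13.45399448] [-0.78646233 -0.00416799] [0.4513391  0.21985587 0.05214783]
both [13.24427884] [-1.40629036 -0.55381465 -0.78566442 -0.15367356] [0.4513339  0.21992159 0.05187005]
```

View pics/w10.png

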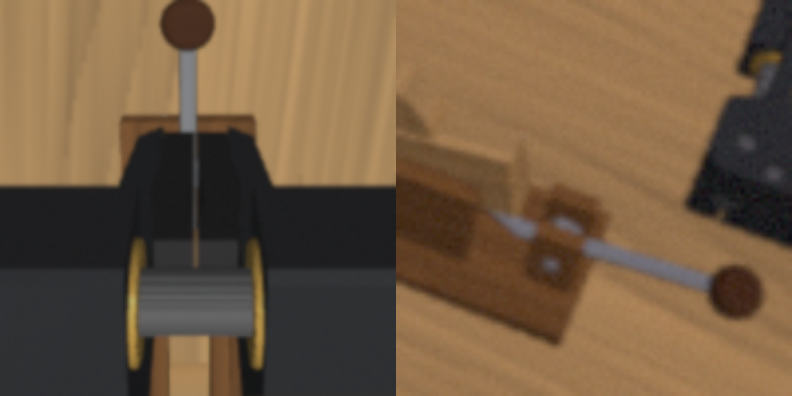

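Run:
```python
from h import *
w=manip.snapshot('wrist');b=manip.snapshot('top');a=manip.snapshot('scene')
O=[(s,knobpx(s,proj(s,[.4512,.221,.045]),h)[0]) for s,h in ((w,24),(b,13),(a,13))]
for s,p in O: print(p)
print(tri(*O[0],*O[2]),tri(*O[1],*O[2]),tri(*O[0],*O[1]))
for obs in (O[:1],O[1:2],O[2:],O):
    f=lambda v: np.concatenate([np.array(proj(s,kn(MID,U,1,v[0])))-p for s,p in obs])
    r=least_squares(f,[0.3]); print(np.degrees(r.x),np.round(r.fun,1),kn(MID,U,1,r.x[0]))
print(manip.read_state()['tcp_pos'])
```

```text
[279.36444444 201.59777778]
[159.31858407 253.15044248]
[395.20610687 263.40458015]
(array([0.4529085 , 0.21952486, 0.04570968]), np.float64(0.003230712480512324)) (array([0.45119855, 0.22072353, 0.04088002]), np.float64(0.0006617941430153295)) (array([0.45131627, 0.21859616, 0.04707096]), np.float64(0.0017375528413375683))
[13.54076113] [-0.8 -0. ] [0.45134128 0.21982838 0.05226269]
[1.81338974] [-0.2  0.4] [0.45117309 0.22195105 0.03646826]
[5.39143763] [0.4 0.1] [0.45119726 0.22164596 0.04132884]
[11.33143919] [-0.8 -1.6 -1.3 -0.4  0.8 -2.3] [0.45129012 0.22047411 0.04932577]
[0.4512527  0.21702667 0.1588117 ]
```

All three views put knob a at its stop within calibration: about 45 mm high and 0.220 in y. The shut fingertips turned out to be 6 mm behind the TCP. Next is knob b.

```bash
python3 -m pendant '[{"tx":1.0,"ty":-12.34,"tz":0,"turn":0,"hand":-1},{"tx":1.0,"ty":-12.34,"tz":0,"turn":0,"hand":-1},{"tx":1.0,"ty":-12.34,"tz":0,"turn":0,"hand":-1},{"tx":1.0,"ty":-12.34,"tz":0,"turn":0,"hand":-1},{"tx":1.0,"ty":-12.34,"tz":0,"turn":0,"hand":-1},{"tx":1.0,"ty":-12.34,"tz":0,"turn":0,"hand":-1},{"tx":1.0,"ty":-12.34,"tz":0,"turn":0,"hand":-1},{"tx":1.0,"ty":-12.34,"tz":0,"turn":0,"hand":-1},{"tx":1.0,"ty":-12.34,"tz":0,"turn":0,"hand":-1},{"tx":1.0,"ty":-12.34,"tz":0,"turn":0,"hand":-1},{"tx":1.0,"ty":-12.34,"tz":0,"turn":0,"hand":-1},{"tx":1.0,"ty":-12.34,"tz":0,"turn":0,"hand":-1},{"tx":1.0,"ty":-12.34,"tz":0,"turn":0,"hand":-1}]'
python3 - <<'E'
from h import *
w=manip.snapshot('wrist');a=manip.snapshot('scene')
cv2.imwrite('pics/w11.png',np.hstack([cv2.resize(w['img'],(533,400)),cv2.resize(a['img'][130:290,190:290],(250,400))]))
pw,sw=knobpx(w,proj(w,[.4762,-.0945,.087]),26);print(pw,sw,proj(w,[.4762,-.0945,.087]),manip.read_state()['tcp_pos'])
E
```

```text
clock: 9.35
tcp_pos: [0.4768, -0.0901, 0.1602]
ee_rot: [0.678, 0.735, -0.0, -0.0]
ft_force: [1.1, 1.1, 0.2]
finger_gap: 0.0005
[278.28892456 225.25842697] [14, 17, 28, 28, 623] [np.float64(277.4816391333955), np.float64(221.9165622529175)] [ 0.47681177 -0.09046602  0.16023645]
```

View pics/w11.png

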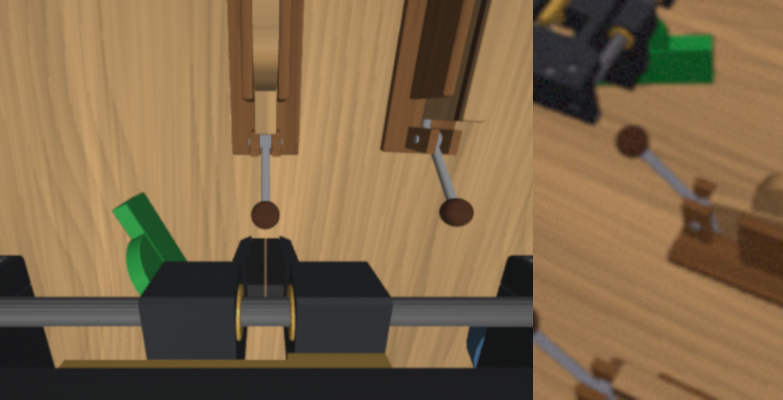

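The wrist view shows knob b at (265,214), just ahead of the fingers. The green board near (155,245) is off to the side and at most 82 mm high, while the body stays above 98 mm. Down to contact and the first half of the arc.

```bash
python3 -m pendant '[{"tx":0,"ty":-0.02,"tz":-0.8,"turn":0,"hand":-1},{"tx":0,"ty":-0.02,"tz":-1.6,"turn":0,"hand":-1},{"tx":0,"ty":-0.02,"tz":-2.2,"turn":0,"hand":-1},{"tx":0,"ty":-0.02,"tz":-2.5,"turn":0,"hand":-1},{"tx":0,"ty":-0.02,"tz":-2.6,"turn":0,"hand":-1}]'
python3 -m pendant '[{"tx":0,"ty":-0.02,"tz":-0.1,"turn":0,"hand":-1},{"tx":0,"ty":-0.08,"tz":-0.2,"turn":0,"hand":-1},{"tx":0.01,"ty":-0.16,"tz":-0.3,"turn":0,"hand":-1}]'
python3 -m pendant '[{"tx":0,"ty":-0.08,"tz":-0.1,"turn":0,"hand":-1},{"tx":0.01,"ty":-0.16,"tz":-0.2,"turn":0,"hand":-1},{"tx":0.01,"ty":-0.22,"tz":-0.3,"turn":0,"hand":-1}]'
python3 - <<'E'
from h import *
w=manip.snapshot('wrist');a=manip.snapshot('scene')
cv2.imwrite('pics/w12.png',np.hstack([cv2.resize(w['img'],(533,400)),cv2.resize(a['img'][130:290,190:290],(250,400))]))
for ph in (44,40,35,30,25,20):
    print(ph,np.round(proj(w,kn(MID,U,-1,np.radians(ph))),0))
E
```

```text
clock: 9.87
tcp_pos: [0.4774, -0.0925, 0.0954]
ee_rot: [0.679, 0.734, -0.0, 0.001]
ft_force: [-1.0, -6.6, 9.5]
finger_gap: 0.0003
clock: 10.12
tcp_pos: [0.4785, -0.0976, 0.0897]
ee_rot: [0.679, 0.734, -0.0, 0.003]
ft_force: [-2.3, -7.4, 9.4]
finger_gap: 0.0003
clock: 10.37
tcp_pos: [0.4789, -0.1028, 0.0819]
ee_rot: [0.679, 0.734, 0.0, 0.003]
ft_force: [1.2, -5.1, 6.8]
finger_gap: 0.0003
44 [275. 251.]
40 [275. 254.]
35 [275. 256.]
30 [275. 257.]
25 [275. 258.]
20 [275. 257.]
```

View pics/w12.png

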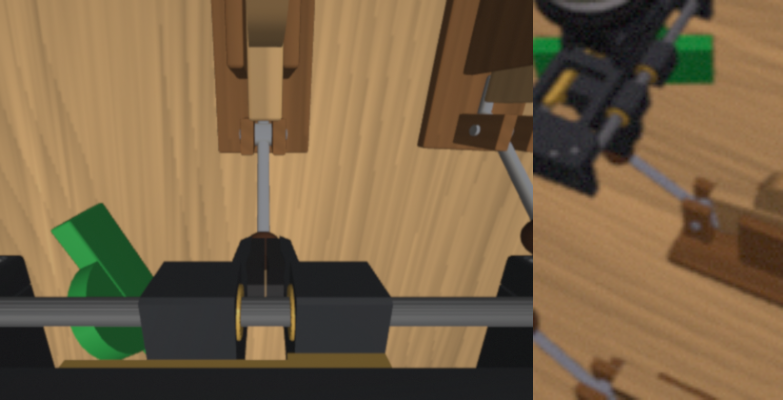

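Lever b is swinging smoothly. Continue to the stop.

```bash
python3 -m pendant '[{"tx":0,"ty":-0.08,"tz":-0.12,"turn":0,"hand":-1},{"tx":0,"ty":-0.15,"tz":-0.24,"turn":0,"hand":-1},{"tx":0,"ty":-0.2,"tz":-0.36,"turn":0,"hand":-1},{"tx":0,"ty":-0.25,"tz":-0.48,"turn":0,"hand":-1},{"tx":0,"ty":-0.29,"tz":-0.6,"turn":0,"hand":-1}]'
python3 -m pendant '[{"tx":0,"ty":-0.04,"tz":-0.12,"turn":0,"hand":-1},{"tx":0,"ty":-0.07,"tz":-0.24,"turn":0,"hand":-1},{"tx":0,"ty":-0.1,"tz":-0.36,"turn":0,"hand":-1}]'
python3 -m pendant '[{"tx":0,"ty":-0.01,"tz":-0.1,"turn":0,"hand":-1},{"tx":0,"ty":-0.02,"tz":-0.2,"turn":0,"hand":-1}]'
python3 - <<'E'
from h import *
w=manip.snapshot('wrist');a=manip.snapshot('scene')
cv2.imwrite('pics/w13.png',np.hstack([cv2.resize(w['img'],(533,400)),cv2.resize(a['img'][130:290,190:290],(250,400))]))
E
```

```text
clock: 10.88
tcp_pos: [0.4775, -0.1086, 0.0652]
ee_rot: [0.679, 0.734, 0.0, 0.0]
ft_force: [0.7, -2.8, 3.3]
finger_gap: 0.0004
clock: 11.13
tcp_pos: [0.4772, -0.111, 0.0558]
ee_rot: [0.679, 0.734, -0.0, -0.0]
ft_force: [1.0, -2.5, 1.8]
finger_gap: 0.0003
clock: 11.3
tcp_pos: [0.4774, -0.1116, 0.0513]
ee_rot: [0.679, 0.734, 0.0, 0.0]
ft_force: [-3.6, 0.8, 21.7]
finger_gap: 0.0007
```

View pics/w13.png

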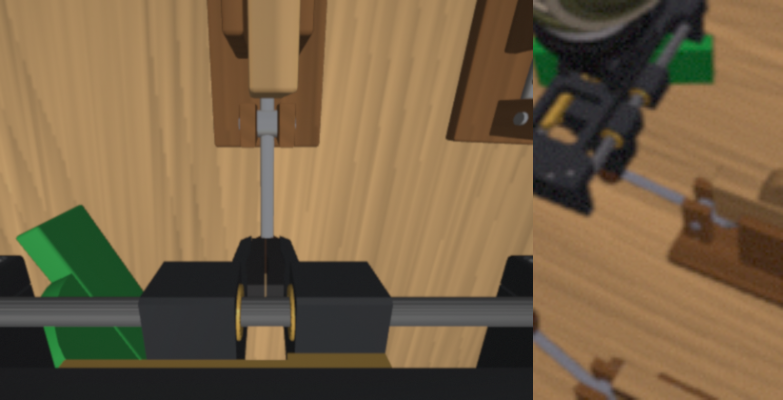

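Same signature at the same height, 22 N at TCP 0.051, so b is at its stop. I'll lift and move aside to check.

```bash
python3 -m pendant '[{"tx":0,"ty":0,"tz":0.3,"turn":0,"hand":-1},{"tx":0,"ty":0,"tz":1.5,"turn":0,"hand":-1},{"tx":0,"ty":0,"tz":3,"turn":0,"hand":-1},{"tx":0,"ty":0,"tz":4.5,"turn":0,"hand":-1},{"tx":-1,"ty":-1.5,"tz":6,"turn":0,"hand":-1},{"tx":-2,"ty":-3,"tz":6,"turn":0,"hand":-1},{"tx":-3,"ty":-4.5,"tz":6,"turn":0,"hand":-1},{"tx":-3,"ty":-6,"tz":6,"turn":0,"hand":-1},{"tx":-3,"ty":-7,"tz":6,"turn":0,"hand":-1},{"tx":-3,"ty":-7,"tz":6,"turn":0,"hand":-1},{"tx":-3,"ty":-7,"tz":6,"turn":0,"hand":-1},{"tx":-3,"ty":-7,"tz":6,"turn":0,"hand":-1}]'
python3 - <<'E'
from h import *
b=manip.snapshot('top');a=manip.snapshot('scene')
cv2.imwrite('pics/s14.png',cv2.resize(a['img'][130:370,160:440],None,fx=2.4,fy=2.4))
cv2.imwrite('pics/t14.png',cv2.resize(b['img'][110:290,130:350],None,fx=3,fy=3))
for sg in (1,-1):
    p0=kn(MID,U,sg,np.radians(8.1))
    O=[(s,knobpx(s,proj(s,p0),13)) for s in (b,a)]
    print(sg,[o[1] for o in O],[np.round(np.array(o[1][0])-proj(o[0],p0),1) for o in O],tri(b,O[0][1][0],a,O[1][1][0]))
for sg,(x,y),(x2,y2) in ((1,(356,342),(148,162)),(-1,(185,259),(297,134))):
    print('plain',tri(a,knobpx(a,(x,y))[0],b,knobpx(b,(x2,y2))[0]))
E
```

```text
clock: 12.4
tcp_pos: [0.4021, -0.2857, 0.2007]
ee_rot: [0.679, 0.734, 0.0, -0.001]
ft_force: [0.0, 0.8, 0.5]
finger_gap: 0.0005
1 [(array([159.3245614 , 253.20175439]), [9, 8, 12, 12, 114]), (array([395.12121212, 263.28787879]), [7, 8, 13, 13, 132])] [array([1. , 0.1]), array([-0.7,  0.8])] (array([0.45110344, 0.22059737, 0.04102275]), np.float64(0.00048501267451858205))
-1 [(array([327.99019608, 212.60784314]), [9, 8, 11, 12, 102]), (array([220.7244898 , 196.58163265]), [8, 9, 11, 12, 98])] [array([0.9, 0.1]), array([-0.3,  0.9])] (array([ 0.47791876, -0.11818895,  0.04082105]), np.float64(0.0010538396192008408))
plain (array([0.62260398, 0.21271418, 0.08663173]), np.float64(0.0007595172939497803))
plain (array([ 0.63302549, -0.07938583,  0.08717045]), np.float64(0.0009439041343037638))
```

View pics/s14.png

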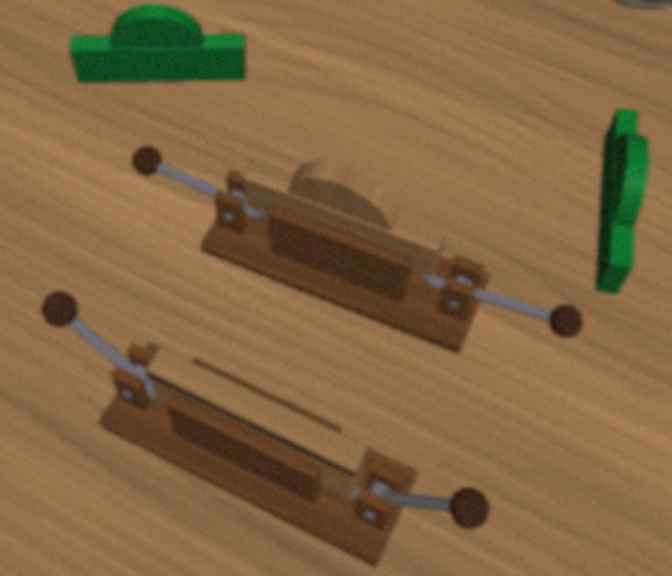

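View pics/t14.png

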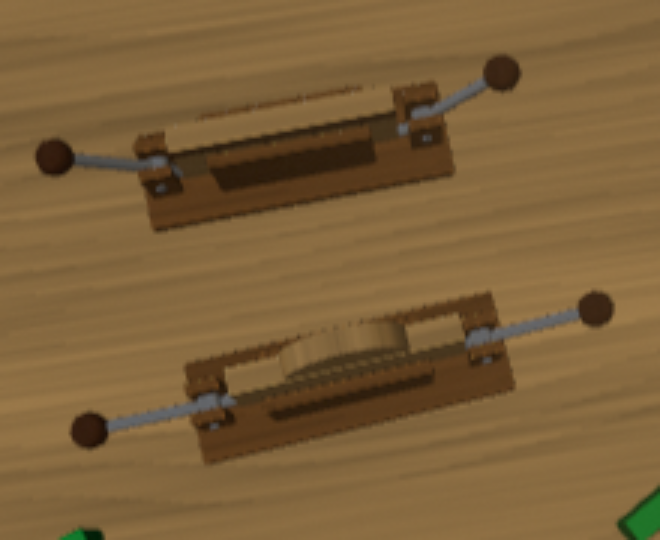

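Both knobs match the stop prediction within 1 px and are at equal heights (41.0 and 40.8 mm measured). The board stands raised and level, and the plain dock's knobs have not moved by more than 0.3 mm. Handing in.

Run:
```python
from bench import manip
print(manip.hand_in())
```

```text
the job is handed in; nothing more can be done
None
```

I swung both levers of the humped board's dock out to their stops, and the board stands raised and level in its slot. I handed the job in at about 12.5 s with the arm clear of everything. The hand-in reports no verdict.

- **Levers:** each push ended in a sharp force rise at the same height, 27 N on the +y lever and 22 N on the -y lever. Both knobs then sat within about 1 pixel of the predicted stop position.
- **Knob height disagrees slightly:** it measured 41 mm on both sides, against the stated 45 mm. Both levers gave the same value. The same camera pair had read the knobs low at the start too, so I take it as calibration error. The wrist view of the +y lever gave about 52 mm.
- **Other dock:** its knobs measured within 0.3 mm of where they started, and its board looked unmoved in the pictures.
- **First attempt failed:** my first push on the +y knob slid off its outer side with about 34 N sideways and moved the lever only about 9 degrees. The shut fingertips turned out to sit about 6 mm behind the TCP instead of 17 mm ahead. I corrected for that and pushed again.

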